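# Fetch a glaze jar from the sliding-door counter case

## Robot

A 7-joint arm with a two-finger parallel gripper is mounted at the origin on the work surface. World frame = base frame: x ahead of the robot, y to its left, z up, the work surface at z = 0. Lengths are in m, angles in rad, forces in N, time in s.
With the tool pointing down it reaches from about 0.425 to 0.925 m from the base axis. Payload 6.8 kg.
Tool frame: the origin (TCP) lies midway between the tips of the shut fingers; the grasp point (between the pads) lies 19 mm behind it; z points along the fingers, y is the direction in which the jaws open and shut (so a half turn about z gives the same grasp; the last joint's range is limited). The gripper opens to 85 mm and grips with 20 to 120 N. Pads are 22 mm wide; open, the fingers measure 114 mm over their backs; the gripper's body (76 mm by 85 mm) begins 54 mm behind the grasp point. The pads swing forward as they close: fully open they stand 13 mm farther back than shut.
Start: joints at [1.153, 0.477, 0.022, 1.555, -0.011, 1.109, -0.083], TCP at [0.206, -0.643, 0.231] pointing down, gripper open.
Joint ranges: [-2.96, 2.96], [-0.34, 2.1], [-1.41, 1.46], [0.24, 2.44], [-1.37, 4.51], [0.17, 1.92], [-2.96, 2.96]. Speed limits (rad/s): [2.39, 2.39, 3.14, 3.14, 3.14, 3.14, 3.14].

## Interface

Orientations are given as a unit quaternion [w, x, y, z].
In Python, from station import readout, eyes, ticket gives the robot as it stands. The module is installed in compiled form; this text tells all that it offers.
- The arm moves only by the shell command python3 -m crank 'ROWS' [FORCE]. ROWS is JSON, a list of rows, each an object of numbers: "jaw": the opening in per cent of the stroke, from 0 (shut) to 100 (fully open); "x", "y", "z": the shift along the tool's x, y, z in mm; "ax", "ay", "az": the turn, a rotation vector about the tool's x, y, z in degrees. In form: [{"jaw": .., "x": .., "y": .., "z": .., "ax": .., "ay": .., "az": ..}, ...]. A call has 1 to 12 rows; each row shifts and turns the commanded pose from where the row before left it, along the tool's axes as they then stand; what a row does not reach is not made up. A row lasts 1/8 s, in which the tool goes at most 62.5 mm and 10.7 degrees, less where a joint would pass 70% of its speed; a pose out of reach is approached as far as the arm can. A call with a gripper value outside its range is refused whole. The fingers move at their own pace and stop on an object; FORCE is the grip in N (left out, the last holds). Time passes only in rows, so rows that do not move let the fingers close. It gives the time, the measured TCP pose, the force and the opening at its end, in the units of the state.
- readout.get_obs(): the state, without advancing time (a new reading comes with each control period).
- eyes.read_camera(name): name is "scene" or "top" or "wrist"; returns (picture, depth): 420x560x3 uint8, red, green, blue; 420x560 float32, m along the optical axis (not along the pixel's ray), 0 where there is no reading.
- eyes.calibration(name): a dict with "fx", "fy", "cx", "cy" (pixels), "R" (3x3) and "t" (3): a world point X has camera coordinates R X + t. Camera axes: x right, y down, z forward; pixel columns grow to the right and rows downward; lengths in m; the calibration is good to about 2 mm. A picture is of the moment at which its call begins: read the wrist's pose just before it. calibration takes no time and is no camera call; for the wrist camera it gives the pose at the moment of the call.
- ticket.hand_in(): hands the job in, once; it reports no verdict.
The state is a dict: "t": time; "q": joint angles; "joint_vel": joint speeds; "joint_torque": joint torques, N m; "eef_pos": TCP position; "tool_rot": TCP orientation; "contact_force": force on the tool from outside, world axes, zero at the start; "torque": the same for the moment, N m; "gripper_width": opening from 0.0 (shut) to 1.0 (fully open).
Only numpy, scipy, OpenCV 4.12 (cv2) and the standard library are available. Lean on these libraries where they do the work, as an engineer would, in place of code of your own. Each camera call takes 0.05 s, during which the arm holds its last target. There are 200 camera calls.

## Task

A customer at the pottery supply counter wants the round glaze jar in the display case. Slide the door above it nearly all the way open, past the other door, which stays closed. Then lift the jar out and set it gently down, upright, in the empty wooden tray on the counter.

Things in the scene. Friction and masses are not known exactly. Their poses are not given: they have to be found in the camera images.
- case: Low wood and clear display case, 242 deep (x, away from robot) x 464 long (y) x 106 mm high; 220 x 444 mm inside, floor 8 mm up, low divider (53 mm) in the middle. Origin: centre of its underside. Two flat clear doors (236 x 222 mm) lie side by side on top; each slides along y past the other, at most 165 mm from closed, with 1 to 2 N, stays where left, and may start 15 mm open.
- left_door_grip (a point): Middle of the left door's grip: an upright wooden bar on top of the door near the case's left (+y) end; 70 mm along x, 12 mm thick along y, 40 mm high. Point 12 mm below its top, 28 mm above the door panel. Axes as the case's. This door is the lower: panel top 98 mm above the counter; it passes under the other. To open, it slides straight towards the other door's bar.
- right_door_grip (a point): Middle of the right door's grip: an upright wooden bar on top of the door near the case's right (-y) end; 70 mm along x, 12 mm thick along y, 40 mm high. Point 12 mm below its top, 28 mm above the door panel. Axes as the case's. This door is the upper: panel top 105 mm above the counter; it passes over the other. To open, it slides straight towards the other door's bar.
- jar_mid (a point): Round white lidded jar, 52 mm diameter, 80 mm high, 0.15 to 0.31 kg, upright on the case floor in its left or right half, under the door whose bar is nearer (a square metal tin is in the other half). Point: its centre, half-way up. Its top is 18 mm below the case's upper edge. Room for the fingers is widest across the case (x).
- tray_floor (a point): Empty wooden tray, 150 x 150 mm outside, walls 6 mm thick, 18 mm high; on the counter left or right of the case (a round aluminium banding wheel is on the other side). Point: centre of its inner floor, 6 mm above the counter; x, y along its sides.

How it is judged:
On the way:
1. the door above the jar is slid open by more than 100 mm, the other door left closed, the jar still in its place (((distance of left_door_grip from where it was at the start of the episode above 0.1 m and distance of each of right_door_grip, jar_mid from where it was at the start of the episode below 0.03 m and horizontal distance between jar_mid and right_door_grip above 0.22 m) or (distance of right_door_grip from where it was at the start of the episode above 0.1 m and distance of each of left_door_grip, jar_mid from where it was at the start of the episode below 0.03 m and horizontal distance between jar_mid and left_door_grip above 0.22 m))), for 0.2 s.
At the end, for the whole second after the job is handed in: The jar stands upright (within 10 degrees) and at rest on the tray's floor, anywhere inside its walls, released; the door that was not above the jar is within 30 mm of where it started. The opened door may be anywhere (x of jar_mid in the frame of tray_floor between -0.048 and 0.048 m and y of jar_mid in the frame of tray_floor between -0.048 and 0.048 m and z of jar_mid in the frame of tray_floor between 0.034 and 0.046 m and angle between jar_mid's own z axis and vertical below 0.17 rad and linear speed of jar below 0.02 m/s and distance of any of left_door_grip, right_door_grip from where it was at the start of the episode below 0.03 m); the robot touches nothing.
It fails at once if both doors are open at once (each more than 40 mm from its start) (distance of each of left_door_grip, right_door_grip from where it was at the start of the episode above 0.04 m).
It fails at once if the jar is dropped (let go so high that it falls at over 0.5 m/s, about 13 mm or more) (contact force between jar and anything else below 0.02 N and linear speed of jar above 0.5 m/s).
It also fails if it takes over 67 s, if anything falls off the work surface, if the arm or the gripper's body presses on something with over 40 N, if the wrist force passes 120 N, or if a joint passes its speed limit or range.

## Working session

There is one attempt and no reset: what is moved stays moved. The work goes in short steps, Python scripts to look and compute and a shell command to move; the robot and the scene stay as the last step left them, time stands still between calls to the robot, and variables do not carry over. Pictures are saved under pics/ and viewed, about 8 in all and at most 12, crops included, and the job is handed in when it is done.

```bash
mkdir -p pics
cat > h.py <<'E'
import numpy as np, cv2
from station import readout, eyes, ticket
def snap(n,f):
    im,d=eyes.read_camera(n); cv2.imwrite('pics/'+f+'.png',im[:,:,::-1]); np.save('pics/'+f,d); return im,d
def ray(c,u,v,z):
    R=np.array(c['R']);t=np.array(c['t']);o=-R.T@t
    r=R.T@np.array([(u-c['cx'])/c['fx'],(v-c['cy'])/c['fy'],1]); return o+r*(z-o[2])/r[2]
def dep(c,u,v,d):
    R=np.array(c['R']);t=np.array(c['t'])
    return R.T@(np.array([(u-c['cx'])/c['fx'],(v-c['cy'])/c['fy'],1])*d-t)
E
python3 - <<'E'
from h import *
for n in('top','scene'):
    snap(n,n+'0'); c=eyes.calibration(n); print(n,c)
print(readout.get_obs())
E
```

```text
top {'fx': 433.2131706046301, 'fy': 433.2131706046301, 'cx': 276.59254109886695, 'cy': 208.91321584950157, 'R': array([[-0.00951221, -0.99967254,  0.02375576],
       [-0.99507883,  0.00711995, -0.0988303 ],
       [ 0.09862879, -0.02457895, -0.99482071]]), 't': array([-0.01585734,  0.57794847,  1.03265818])}
scene {'fx': 455.32190004422523, 'fy': 455.32190004422523, 'cx': 273.72045473644937, 'cy': 206.8151388455628, 'R': array([[ 0.29196972,  0.95632962, -0.01368699],
       [ 0.55719836, -0.18171034, -0.81025387],
       [-0.77735685,  0.22894323, -0.58591922]]), 't': array([-0.17878127, -0.22732987,  1.52044836])}
{'t': 0.1, 'q': array([ 1.15286996,  0.47768797,  0.02230924,  1.55631028, -0.01149334,
        1.10932487, -0.0831442 ]), 'joint_vel': array([ 0.00086806, -0.00075118, -0.00050106, -0.00214065, -0.0006488 ,
        0.00089612, -0.00053407]), 'joint_torque': array([ 3.72503433e-03, -5.97766936e+01,  1.61302909e+00, -2.81957263e+01,
        1.26980254e-02,  5.01889939e-03,  1.22367140e-05]), 'eef_pos': array([ 0.20565334, -0.64236296,  0.23045993]), 'tool_rot': array([-7.81928294e-04,  9.88023924e-01,  1.54298683e-01, -1.75665400e-04]), 'contact_force': array([ 0.18044172,  0.73608846, -0.18112723]), 'torque': array([ 0.01939617, -0.01345345, -0.00607698]), 'gripper_width': 0.9992299676854861}
```

View pics/top0.png

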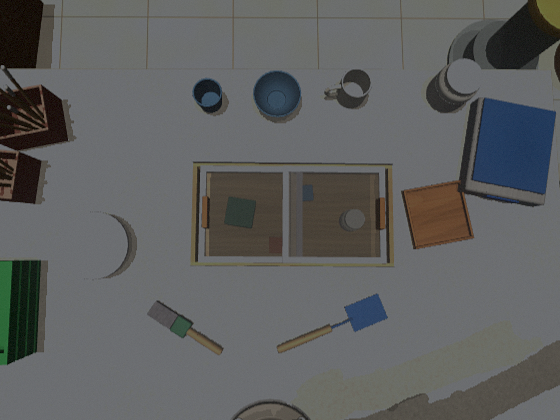

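View pics/scene0.png

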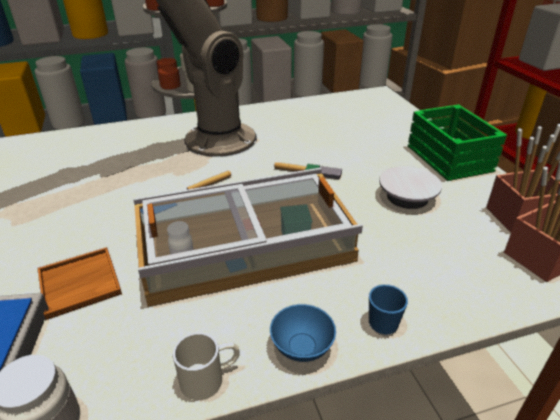

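Run:
```python
from h import *
im=cv2.imread('pics/top0.png'); d=np.load('pics/top0.npy'); c=eyes.calibration('top')
hsv=cv2.cvtColor(im,cv2.COLOR_BGR2HSV)
for n,(u,v) in dict(case=(292,214),lb=(205,212),rb=(381,213),jar=(354,219),tray=(437,214),tin=(240,212)).items():
    print(n,hsv[v,u],d[v,u],dep(c,u,v,d[v,u]))
m=cv2.inRange(hsv,(4,120,60),(16,255,255))
k,l,s,ce=cv2.connectedComponentsWithStats(m)
for i in range(1,k):
    if s[i,4]>60:
        cn=cv2.findContours((l==i).astype('u1'),0,1)[0][0]; r=cv2.minAreaRect(cn)
        print(s[i],r,[ray(c,*p,0.018).round(3) for p in cv2.boxPoints(r)], 'bar h', ray(c,*r[0],0.14).round(3))
# case yellow wood outline
m=cv2.inRange(hsv,(17,60,60),(35,255,255)); m[:150]=0;m[280:]=0;m[:,:180]=0;m[:,400:]=0
r=cv2.minAreaRect(cv2.findNonZero(m)); print('case',r,[ray(c,*p,0.09).round(3) for p in cv2.boxPoints(r)])
```

```text
case [20 36 84] 0.98287183 [ 0.5582265  -0.05360616  0.10671384]
lb [ 14 125 104] 0.9462482 [0.56120928 0.13852994 0.1390768 ]
rb [ 14 137 104] 0.9468644 [ 0.55543258 -0.24592113  0.14738322]
jar [30  9 83] 0.98539424 [ 0.54578636 -0.19465676  0.10642988]
tray [ 12 135  98] 1.0897913 [ 0.5640167  -0.42466923  0.0089796 ]
tin [68 48 58] 0.9908555 [0.56460121 0.06477855 0.09639567]
[ 404  181   70   68 3246] ((438.1730651855469, 213.86537170410156), (59.423187255859375, 59.22706985473633), 78.69007110595703) [array([ 0.623, -0.339,  0.018]), array([ 0.651, -0.487,  0.018]), array([ 0.505, -0.509,  0.018]), array([ 0.477, -0.362,  0.018])] bar h [ 0.553 -0.375  0.14 ]
[202 196   5  32 136] ((204.0, 211.5), (31.0, 4.0), 90.0) [array([0.612, 0.163, 0.018]), array([0.612, 0.153, 0.018]), array([0.535, 0.153, 0.018]), array([0.536, 0.163, 0.018])] bar h [0.562 0.141 0.14 ]
[380 198   5  31 151] ((382.0, 213.0), (30.0, 4.0), 90.0) [array([ 0.604, -0.279,  0.018]), array([ 0.604, -0.289,  0.018]), array([ 0.529, -0.287,  0.018]), array([ 0.529, -0.277,  0.018])] bar h [ 0.556 -0.25   0.14 ]
case ((292.0, 214.0), (102.0, 202.0), 90.0) [array([0.68 , 0.179, 0.09 ]), array([ 0.678, -0.294,  0.09 ]), array([ 0.441, -0.285,  0.09 ]), array([0.445, 0.176, 0.09 ])]
```

Run:
```python
import cv2
im=cv2.imread('pics/top0.png')[150:280,180:490]
cv2.imwrite('pics/top0c.png',cv2.resize(im,None,fx=2.5,fy=2.5,interpolation=cv2.INTER_CUBIC))
```

```text
(no output)
```

View pics/top0c.png

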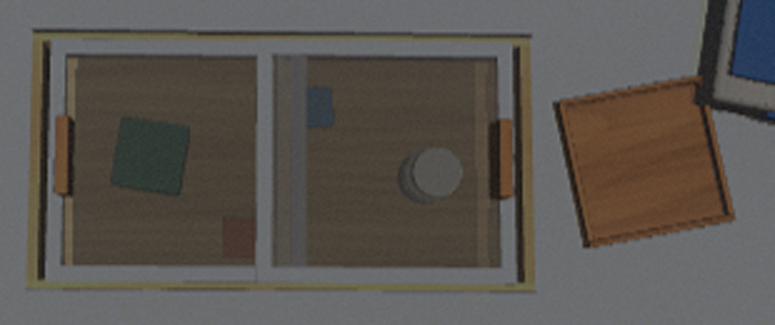

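Run:
```python
from h import *
c=eyes.calibration('top'); print('jar top',ray(c,354.8,219.2,.088)); print('rbar',ray(c,380.7,213.3,.145),'lbar',ray(c,205,212,.138))
d=np.load('pics/top0.npy')
for u,v in((470,192),(480,192),(500,150),(470,110)): print(dep(c,u,v,d[v,u]).round(3))
print('box corner',ray(c,462,188,0.03)); 
cc=eyes.calibration('wrist');R=np.array(cc['R']); o=readout.get_obs(); print('wristcam',-R.T@cc['t']-o['eef_pos'],R)
s=eyes.calibration('scene')
def proj(p): q=np.array(s['R'])@p+s['t']; return s['fx']*q[0]/q[2]+s['cx'],s['fy']*q[1]/q[2]+s['cy']
print('scene check jar',proj(ray(c,354.8,219.2,.088)),'bar',proj(ray(c,380.7,213.3,.145)),'tray',proj(np.array([.564,-.424,.006])))
```

```text
jar top [ 0.54667652 -0.20027525  0.088     ]
rbar [ 0.55498699 -0.24587673  0.145     ] lbar [0.56130959 0.13868151 0.138     ]
[ 0.616 -0.501  0.031]
[ 0.614 -0.518  0.048]
[ 0.715 -0.566  0.062]
[ 0.832 -0.522  0.012]
box corner [ 0.62660135 -0.48196875  0.03      ]
wristcam [0.06118685 0.01890306 0.14316996] [[ 0.30435509 -0.95255475 -0.00272603]
 [-0.92007673 -0.29471644  0.25807175]
 [-0.24663087 -0.07603729 -0.96612191]]
scene check jar (np.float64(177.05061082579942), np.float64(226.14306824512605)) bar (np.float64(151.760532115015), np.float64(211.1866424435335)) tray (np.float64(79.01736263526979), np.float64(280.63376683586665))
```

```bash
python3 -m crank '[{"jaw":0,"x":36.5,"y":-18.8},{"jaw":0,"x":36.5,"y":-18.8},{"jaw":0,"x":36.5,"y":-18.8},{"jaw":0,"x":36.5,"y":-18.8},{"jaw":0,"x":36.5,"y":-18.8},{"jaw":0,"x":36.5,"y":-18.8},{"jaw":0,"x":36.5,"y":-18.8},{"jaw":0,"x":36.5,"y":-18.8},{"jaw":0,"x":36.5,"y":-18.8},{"jaw":0,"x":36.5,"y":-18.8},{"jaw":0,"x":36.5,"y":-18.8},{"jaw":0,"x":36.5,"y":-18.8}]'
python3 -m crank '[{"jaw":0,"az":-9.1},{"jaw":0,"az":-9.1},{"jaw":0,"az":-9.1},{"jaw":0,"az":-9.1},{"jaw":0,"az":-9.1},{"jaw":0,"az":-9.1},{"jaw":0,"az":-9.1},{"jaw":0,"az":-9.2},{"jaw":0},{"jaw":0}]'
python3 - <<'E'
from h import *
o=readout.get_obs();print(o['q'].round(2),o['contact_force'])
cc=eyes.calibration('wrist'); im,d=snap('wrist','w1')
R=np.array(cc['R']);print(-R.T@cc['t'])
E
```

```text
[ 1.15  0.48  0.02  1.56 -0.01  1.11 -0.08] [ 0.18044172  0.73608846 -0.18112723]
[ 0.2668402  -0.6234599   0.37362989]schema error: expected keys jaw, x, y, z, ax, ay, az
schema error: expected keys jaw, x, y, z, ax, ay, az
```

View pics/w1.png

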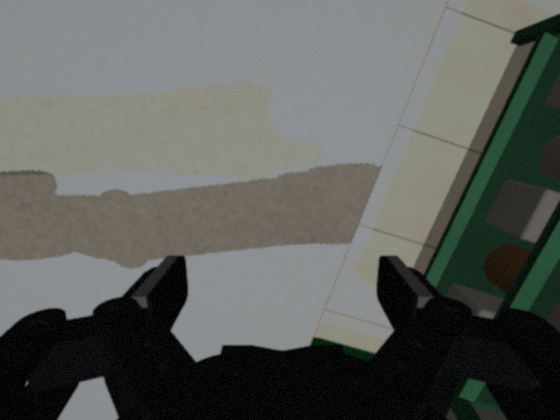

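The picture shows only bare counter and the open fingers. The moves were refused because every row needs all the keys.

```bash
python3 -m crank '[{"jaw":0,"x":36.5,"y":-18.8,"z":0,"ax":0,"ay":0,"az":0},{"jaw":0,"x":36.5,"y":-18.8,"z":0,"ax":0,"ay":0,"az":0},{"jaw":0,"x":36.5,"y":-18.8,"z":0,"ax":0,"ay":0,"az":0},{"jaw":0,"x":36.5,"y":-18.8,"z":0,"ax":0,"ay":0,"az":0},{"jaw":0,"x":36.5,"y":-18.8,"z":0,"ax":0,"ay":0,"az":0},{"jaw":0,"x":36.5,"y":-18.8,"z":0,"ax":0,"ay":0,"az":0},{"jaw":0,"x":36.5,"y":-18.8,"z":0,"ax":0,"ay":0,"az":0},{"jaw":0,"x":36.5,"y":-18.8,"z":0,"ax":0,"ay":0,"az":0},{"jaw":0,"x":36.5,"y":-18.8,"z":0,"ax":0,"ay":0,"az":0},{"jaw":0,"x":36.5,"y":-18.8,"z":0,"ax":0,"ay":0,"az":0},{"jaw":0,"x":36.5,"y":-18.8,"z":0,"ax":0,"ay":0,"az":0},{"jaw":0,"x":36.5,"y":-18.8,"z":0,"ax":0,"ay":0,"az":0}]'
python3 -m crank '[{"jaw":0,"x":0,"y":0,"z":0,"ax":0,"ay":0,"az":-9.1},{"jaw":0,"x":0,"y":0,"z":0,"ax":0,"ay":0,"az":-9.1},{"jaw":0,"x":0,"y":0,"z":0,"ax":0,"ay":0,"az":-9.1},{"jaw":0,"x":0,"y":0,"z":0,"ax":0,"ay":0,"az":-9.1},{"jaw":0,"x":0,"y":0,"z":0,"ax":0,"ay":0,"az":-9.1},{"jaw":0,"x":0,"y":0,"z":0,"ax":0,"ay":0,"az":-9.1},{"jaw":0,"x":0,"y":0,"z":0,"ax":0,"ay":0,"az":-9.1},{"jaw":0,"x":0,"y":0,"z":0,"ax":0,"ay":0,"az":-9.2},{"jaw":0,"x":0,"y":0,"z":0,"ax":0,"ay":0,"az":0}]'
python3 - <<'E'
from h import *
o=readout.get_obs();print(o['q'].round(2),o['contact_force'])
snap('wrist','w2')
E
```

```text
t: 1.65
eef_pos: [0.5548, -0.2935, 0.2311]
tool_rot: [-0.0, 0.988, 0.154, -0.0]
contact_force: [0.5, -1.2, 0.5]
gripper_width: -0.0
t: 2.78
eef_pos: [0.5539, -0.2946, 0.231]
tool_rot: [-0.0, 0.704, 0.711, 0.0]
contact_force: [0.3, -0.8, 0.1]
gripper_width: -0.0
[ 0.68  0.43 -0.39  1.65  0.18  1.09  0.25] [ 0.33982586 -0.76755524  0.11737721]
```

View pics/w2.png

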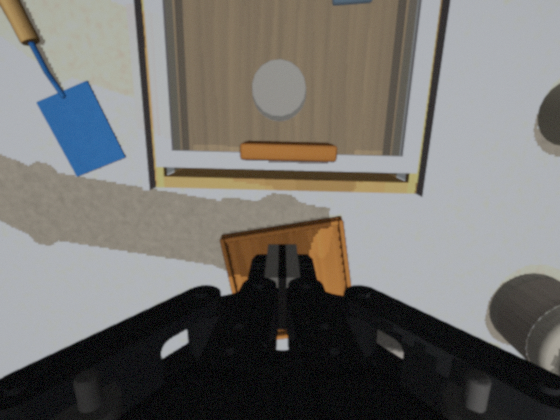

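Run:
```python
from h import *
c=eyes.calibration('wrist');print(ray(c,288,150,.143),'jar',ray(c,278.5,86,.088))
im=cv2.imread('pics/w2.png');h=cv2.cvtColor(im,cv2.COLOR_BGR2HSV)
m=cv2.inRange(h,(4,120,60),(16,255,255));m[180:]=0;m[:120]=0;m[:,:200]=0;m[:,350:]=0
r=cv2.minAreaRect(cv2.findNonZero(m));print(r,[ray(c,*p,.143).round(4) for p in cv2.boxPoints(r)])
```

```text
[ 0.55700081 -0.2480862   0.143     ] jar [ 0.54935352 -0.19877272  0.088     ]
((275.29412841796875, 159.88113403320312), (148.09286499023438, 36.70036697387695), 1.1934894323349) [array([ 0.493, -0.268,  0.143]), array([ 0.4951, -0.2415,  0.143 ]), array([ 0.6012, -0.2429,  0.143 ]), array([ 0.6023, -0.2695,  0.143 ])]
```

```bash
python3 -m crank '[{"jaw":0,"x":0,"y":2,"z":36,"ax":0,"ay":0,"az":0},{"jaw":0,"x":0,"y":0,"z":36,"ax":0,"ay":0,"az":0},{"jaw":0,"x":0,"y":0,"z":36,"ax":0,"ay":0,"az":0},{"jaw":0,"x":10,"y":0,"z":0,"ax":0,"ay":0,"az":0},{"jaw":0,"x":10,"y":0,"z":0,"ax":0,"ay":0,"az":0},{"jaw":0,"x":10,"y":0,"z":0,"ax":0,"ay":0,"az":0},{"jaw":0,"x":10,"y":0,"z":0,"ax":0,"ay":0,"az":0},{"jaw":0,"x":0,"y":0,"z":0,"ax":0,"ay":0,"az":0}]'
```

```text
t: 3.82
eef_pos: [0.5562, -0.2531, 0.1241]
tool_rot: [0.0, 0.703, 0.712, 0.0]
contact_force: [-0.5, -0.3, 0.5]
gripper_width: 0.0
```

```bash
python3 -m crank '[{"jaw":0,"x":13,"y":0,"z":0,"ax":0,"ay":0,"az":0},{"jaw":0,"x":13,"y":0,"z":0,"ax":0,"ay":0,"az":0},{"jaw":0,"x":13,"y":0,"z":0,"ax":0,"ay":0,"az":0},{"jaw":0,"x":13,"y":0,"z":0,"ax":0,"ay":0,"az":0},{"jaw":0,"x":13,"y":0,"z":0,"ax":0,"ay":0,"az":0},{"jaw":0,"x":13,"y":0,"z":0,"ax":0,"ay":0,"az":0},{"jaw":0,"x":13,"y":0,"z":0,"ax":0,"ay":0,"az":0},{"jaw":0,"x":13,"y":0,"z":0,"ax":0,"ay":0,"az":0},{"jaw":0,"x":13,"y":0,"z":0,"ax":0,"ay":0,"az":0},{"jaw":0,"x":10,"y":0,"z":0,"ax":0,"ay":0,"az":0},{"jaw":0,"x":0,"y":0,"z":0,"ax":0,"ay":0,"az":0},{"jaw":0,"x":0,"y":0,"z":0,"ax":0,"ay":0,"az":0}]'
python3 - <<'E'
from h import *
snap('top','t3')
im=cv2.imread('pics/t3.png')[150:280,180:490]
cv2.imwrite('pics/t3c.png',cv2.resize(im,None,fx=2.5,fy=2.5,interpolation=cv2.INTER_CUBIC))
E
```

```text
t: 5.32
eef_pos: [0.5539, -0.1276, 0.1231]
tool_rot: [-0.0, 0.703, 0.711, -0.0]
contact_force: [0.2, 0.3, -1.0]
gripper_width: 0.004
```

View pics/t3c.png

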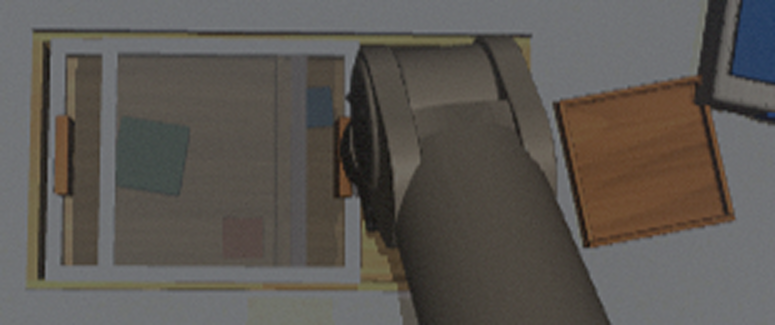

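The right door's bar moved from crop x≈504 to 344 (about 137 mm). The left bar is still at (63,155). Next I rise, open the jaws and look at the jar.

```bash
python3 -m crank '[{"jaw":0,"x":-20,"y":0,"z":0,"ax":0,"ay":0,"az":0},{"jaw":0,"x":-20,"y":-2,"z":-30,"ax":0,"ay":0,"az":0},{"jaw":100,"x":-20,"y":-2,"z":-40,"ax":0,"ay":0,"az":0},{"jaw":100,"x":-12,"y":-2,"z":-30,"ax":0,"ay":0,"az":0},{"jaw":100,"x":-40,"y":0,"z":0,"ax":0,"ay":0,"az":0},{"jaw":100,"x":-40,"y":0,"z":0,"ax":0,"ay":0,"az":0},{"jaw":100,"x":0,"y":0,"z":0,"ax":0,"ay":0,"az":0},{"jaw":100,"x":0,"y":0,"z":0,"ax":0,"ay":0,"az":0}]'
python3 - <<'E'
from h import *
c=eyes.calibration('wrist');im,d=snap('wrist','w4')
import json;json.dump({k:np.array(v).tolist() for k,v in c.items()},open('pics/w4.json','w'))
E
```

```text
t: 6.38
eef_pos: [0.5495, -0.2804, 0.223]
tool_rot: [-0.0, 0.704, 0.711, 0.0]
contact_force: [-0.7, 0.2, 0.0]
gripper_width: 0.999
```

View pics/w4.png

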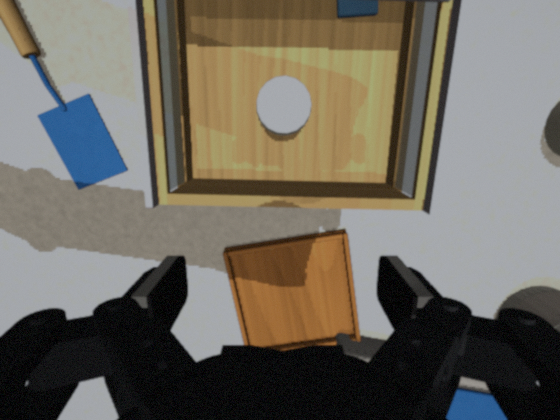

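The jar stands in the open case with its lid centred near (284,105). The tray corners are near (225,248), (347,231) and (359,338).

Run:
```python
from h import *
c=eyes.calibration('wrist');im=cv2.imread('pics/w4.png');h=cv2.cvtColor(im,cv2.COLOR_BGR2HSV)
m=cv2.inRange(h,(0,0,110),(180,60,255));k,l,s,ce=cv2.connectedComponentsWithStats(m)
i=l[100,284];print(s[i]);(u,v),r=cv2.minEnclosingCircle(cv2.findNonZero((l==i).astype('u1')))
print(u,v,r,ray(c,u,v,.088),'edges',ray(c,u-r,v,.088)[0],ray(c,u+r,v,.088)[0])
P=[ray(c,*p,.018) for p in((225,248),(347,231),(359,338))];print(np.round(P,3),'tray',(P[0]+P[2])/2)
```

```text
[ 256   75   56   59 2551]
283.85455322265625 104.04560852050781 29.124841690063477 [ 0.54958758 -0.19855172  0.088     ] edges 0.5251812037378224 0.5739942592427656
[[ 0.483 -0.357  0.018]
 [ 0.625 -0.334  0.018]
 [ 0.65  -0.478  0.018]] tray [ 0.56615798 -0.41755299  0.018     ]
```

```bash
python3 -m crank '[{"jaw":100,"x":27,"y":1,"z":0,"ax":0,"ay":0,"az":0},{"jaw":100,"x":27,"y":0,"z":0,"ax":0,"ay":0,"az":0},{"jaw":100,"x":27.5,"y":0,"z":0,"ax":0,"ay":0,"az":0},{"jaw":100,"x":0,"y":0,"z":30,"ax":0,"ay":0,"az":0},{"jaw":100,"x":0,"y":0,"z":30,"ax":0,"ay":0,"az":0},{"jaw":100,"x":0,"y":0,"z":30,"ax":0,"ay":0,"az":0},{"jaw":100,"x":0,"y":0,"z":20,"ax":0,"ay":0,"az":0},{"jaw":100,"x":0,"y":0,"z":0,"ax":0,"ay":0,"az":0}]'
```

```text
t: 7.42
eef_pos: [0.549, -0.1968, 0.112]
tool_rot: [-0.002, 0.702, 0.712, -0.001]
contact_force: [-0.0, -0.6, 1.1]
gripper_width: 0.997
```

```bash
python3 -m crank '[{"jaw":100,"x":-2,"y":0,"z":20,"ax":0,"ay":0,"az":0},{"jaw":100,"x":0,"y":0,"z":20,"ax":0,"ay":0,"az":0},{"jaw":100,"x":0,"y":0,"z":20,"ax":0,"ay":0,"az":0},{"jaw":100,"x":0,"y":0,"z":12,"ax":0,"ay":0,"az":0},{"jaw":100,"x":0,"y":0,"z":0,"ax":0,"ay":0,"az":0}]'
python3 -m crank '[{"jaw":0,"x":0,"y":0,"z":0,"ax":0,"ay":0,"az":0},{"jaw":0,"x":0,"y":0,"z":0,"ax":0,"ay":0,"az":0},{"jaw":0,"x":0,"y":0,"z":0,"ax":0,"ay":0,"az":0},{"jaw":0,"x":0,"y":0,"z":0,"ax":0,"ay":0,"az":0},{"jaw":0,"x":0,"y":0,"z":0,"ax":0,"ay":0,"az":0},{"jaw":0,"x":0,"y":0,"z":0,"ax":0,"ay":0,"az":0},{"jaw":0,"x":0,"y":0,"z":0,"ax":0,"ay":0,"az":0},{"jaw":0,"x":0,"y":0,"z":0,"ax":0,"ay":0,"az":0}]' 40
```

```text
t: 8.05
eef_pos: [0.5493, -0.1997, 0.0401]
tool_rot: [-0.001, 0.703, 0.711, -0.0]
contact_force: [-0.1, -0.7, -0.1]
gripper_width: 1.001
t: 9.05
eef_pos: [0.5507, -0.2003, 0.0423]
tool_rot: [0.001, 0.703, 0.711, 0.0]
contact_force: [-2.8, -0.3, 6.2]
gripper_width: 0.586
```

```bash
python3 -m crank '[{"jaw":0,"x":0,"y":0,"z":-5,"ax":0,"ay":0,"az":0},{"jaw":0,"x":0,"y":0,"z":-15,"ax":0,"ay":0,"az":0},{"jaw":0,"x":0,"y":0,"z":-25,"ax":0,"ay":0,"az":0},{"jaw":0,"x":0,"y":0,"z":-25,"ax":0,"ay":0,"az":0},{"jaw":0,"x":0,"y":0,"z":-25,"ax":0,"ay":0,"az":0},{"jaw":0,"x":0,"y":0,"z":-25,"ax":0,"ay":0,"az":0},{"jaw":0,"x":0,"y":0,"z":-15,"ax":0,"ay":0,"az":0},{"jaw":0,"x":0,"y":0,"z":-5,"ax":0,"ay":0,"az":0},{"jaw":0,"x":0,"y":0,"z":0,"ax":0,"ay":0,"az":0}]'
```

```text
t: 10.18
eef_pos: [0.5498, -0.2, 0.181]
tool_rot: [-0.0, 0.703, 0.711, -0.0]
contact_force: [0.0, -0.3, -3.0]
gripper_width: 0.582
```

Force is -3 N in z, which matches the jar's weight, so it is held. Now over the tray.

```bash
python3 -m crank '[{"jaw":0,"x":-10,"y":1,"z":0,"ax":0,"ay":0,"az":0},{"jaw":0,"x":-20,"y":1,"z":0,"ax":0,"ay":0,"az":0},{"jaw":0,"x":-25,"y":1,"z":0,"ax":0,"ay":0,"az":0},{"jaw":0,"x":-28,"y":1,"z":0,"ax":0,"ay":0,"az":0},{"jaw":0,"x":-28,"y":2,"z":0,"ax":0,"ay":0,"az":0},{"jaw":0,"x":-28,"y":2,"z":0,"ax":0,"ay":0,"az":0},{"jaw":0,"x":-28,"y":2,"z":0,"ax":0,"ay":0,"az":0},{"jaw":0,"x":-25,"y":1,"z":0,"ax":0,"ay":0,"az":0},{"jaw":0,"x":-20,"y":1,"z":0,"ax":0,"ay":0,"az":0},{"jaw":0,"x":-8,"y":1,"z":0,"ax":0,"ay":0,"az":0},{"jaw":0,"x":0,"y":0,"z":0,"ax":0,"ay":0,"az":0}]'
python3 - <<'E'
from h import *
snap('scene','s5')
E
```

```text
t: 11.55
eef_pos: [0.5655, -0.4201, 0.181]
tool_rot: [-0.0, 0.703, 0.711, 0.0]
contact_force: [0.5, 0.4, -2.3]
gripper_width: 0.587
```

View pics/s5.png

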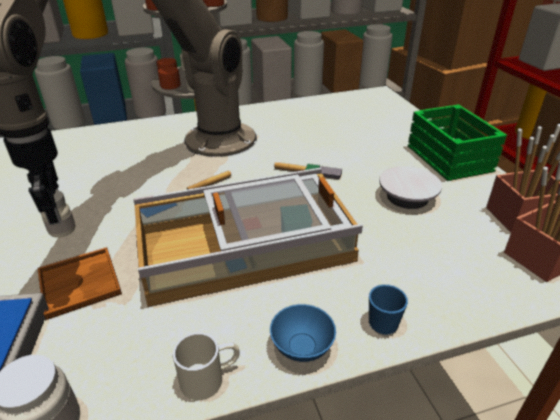

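The jar is held upright at about (58,218) above the tray. The left bar (326,190) is unmoved and the right bar is at (219,208). Lowering.

```bash
python3 -m crank '[{"jaw":0,"x":0,"y":0,"z":10,"ax":0,"ay":0,"az":0},{"jaw":0,"x":0,"y":0,"z":20,"ax":0,"ay":0,"az":0},{"jaw":0,"x":0,"y":0,"z":25,"ax":0,"ay":0,"az":0},{"jaw":0,"x":0,"y":0,"z":25,"ax":0,"ay":0,"az":0},{"jaw":0,"x":0,"y":0,"z":20,"ax":0,"ay":0,"az":0},{"jaw":0,"x":0,"y":0,"z":15,"ax":0,"ay":0,"az":0},{"jaw":0,"x":0,"y":0,"z":10,"ax":0,"ay":0,"az":0},{"jaw":0,"x":0,"y":0,"z":6,"ax":0,"ay":0,"az":0},{"jaw":0,"x":0,"y":0,"z":0,"ax":0,"ay":0,"az":0},{"jaw":0,"x":0,"y":0,"z":0,"ax":0,"ay":0,"az":0}]'
python3 -m crank '[{"jaw":0,"x":0,"y":0,"z":2,"ax":0,"ay":0,"az":0},{"jaw":0,"x":0,"y":0,"z":2,"ax":0,"ay":0,"az":0},{"jaw":0,"x":0,"y":0,"z":2,"ax":0,"ay":0,"az":0},{"jaw":0,"x":0,"y":0,"z":2,"ax":0,"ay":0,"az":0},{"jaw":0,"x":0,"y":0,"z":0,"ax":0,"ay":0,"az":0},{"jaw":0,"x":0,"y":0,"z":0,"ax":0,"ay":0,"az":0}]'
```

```text
t: 12.85
eef_pos: [0.5661, -0.4202, 0.0511]
tool_rot: [0.001, 0.703, 0.711, 0.0]
contact_force: [-0.1, -0.3, -2.4]
gripper_width: 0.583
t: 13.6
eef_pos: [0.5657, -0.4199, 0.0423]
tool_rot: [0.0, 0.703, 0.711, 0.0]
contact_force: [0.2, -0.5, -2.3]
gripper_width: 0.584
```

```bash
python3 -m crank '[{"jaw":0,"x":0,"y":0,"z":1,"ax":0,"ay":0,"az":0},{"jaw":0,"x":0,"y":0,"z":1,"ax":0,"ay":0,"az":0},{"jaw":0,"x":0,"y":0,"z":0,"ax":0,"ay":0,"az":0},{"jaw":0,"x":0,"y":0,"z":0,"ax":0,"ay":0,"az":0}]'
python3 -m crank '[{"jaw":0,"x":0,"y":0,"z":1,"ax":0,"ay":0,"az":0},{"jaw":0,"x":0,"y":0,"z":0,"ax":0,"ay":0,"az":0},{"jaw":0,"x":0,"y":0,"z":0,"ax":0,"ay":0,"az":0}]'
```

```text
t: 14.1
eef_pos: [0.5657, -0.4199, 0.0405]
tool_rot: [0.0, 0.703, 0.711, 0.0]
contact_force: [-0.6, -0.3, -1.0]
gripper_width: 0.581
t: 14.48
eef_pos: [0.5657, -0.42, 0.0404]
tool_rot: [0.0, 0.703, 0.711, -0.0]
contact_force: [-3.3, 1.1, 6.2]
gripper_width: 0.583
```

Contact with the tray floor: force went from -2.3 to +6.2 N at TCP z = 0.0404, as predicted. Releasing slowly, then retreating upwards.

```bash
python3 -m crank '[{"jaw":62,"x":0,"y":0,"z":0,"ax":0,"ay":0,"az":0},{"jaw":68,"x":0,"y":0,"z":0,"ax":0,"ay":0,"az":0},{"jaw":80,"x":0,"y":0,"z":0,"ax":0,"ay":0,"az":0},{"jaw":100,"x":0,"y":0,"z":0,"ax":0,"ay":0,"az":0},{"jaw":100,"x":0,"y":0,"z":0,"ax":0,"ay":0,"az":0},{"jaw":100,"x":0,"y":0,"z":0,"ax":0,"ay":0,"az":0},{"jaw":100,"x":0,"y":0,"z":0,"ax":0,"ay":0,"az":0},{"jaw":100,"x":0,"y":0,"z":-15,"ax":0,"ay":0,"az":0},{"jaw":100,"x":0,"y":0,"z":-25,"ax":0,"ay":0,"az":0},{"jaw":100,"x":0,"y":0,"z":-30,"ax":0,"ay":0,"az":0},{"jaw":100,"x":0,"y":0,"z":-30,"ax":0,"ay":0,"az":0},{"jaw":100,"x":0,"y":0,"z":-30,"ax":0,"ay":0,"az":0}]'
python3 -m crank '[{"jaw":100,"x":-30,"y":0,"z":-20,"ax":0,"ay":0,"az":0},{"jaw":100,"x":-40,"y":0,"z":0,"ax":0,"ay":0,"az":0},{"jaw":100,"x":-30,"y":0,"z":0,"ax":0,"ay":0,"az":0},{"jaw":100,"x":0,"y":0,"z":0,"ax":0,"ay":0,"az":0},{"jaw":100,"x":0,"y":0,"z":0,"ax":0,"ay":0,"az":0}]'
python3 - <<'E'
from h import *
c=eyes.calibration('wrist');im,d=snap('wrist','w6'); snap('scene','s6')
h=cv2.cvtColor(cv2.imread('pics/w6.png'),cv2.COLOR_BGR2HSV)
a=cv2.imread('pics/w6.png');b=cv2.imread('pics/s6.png')
cv2.imwrite('pics/f6.png',np.hstack([cv2.resize(a,(400,300)),cv2.resize(b[100:400,0:400],(400,300))]))
E
```

```text
t: 15.98
eef_pos: [0.5658, -0.4199, 0.1717]
tool_rot: [0.001, 0.703, 0.711, 0.0]
contact_force: [1.4, -0.1, 0.0]
gripper_width: 0.999
t: 16.6
eef_pos: [0.5672, -0.5188, 0.1899]
tool_rot: [0.0, 0.703, 0.711, 0.001]
contact_force: [0.5, 0.6, -0.1]
gripper_width: 0.998
```

View pics/f6.png

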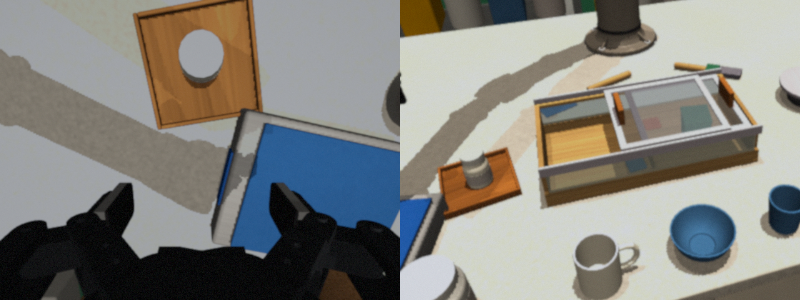

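The jar stands upright in the middle of the tray: lid at (201,50) in the left half, and upright in the scene view at (475,168). The left door is closed and the gripper is clear.

```bash
python3 -c "
from station import ticket; print(ticket.hand_in())"
```

```text
the job is handed in; nothing more can be done
None
```

The glaze jar is standing upright near the middle of the wooden tray, and I handed the job in after about 17 s of the 67 s allowed. Handing in gives no verdict, so this rests on my own checks.

- **Door:** I pushed the right door, the one above the jar, about 137 mm open with the shut fingers. The left door's bar stayed at the same pixel in the before and after top views.
- **Jar:** I gripped it at 40 N across x, lifted it out and lowered it in small steps. The tray floor took it at TCP z = 0.0404 m, against 0.0403 m predicted, with 6 N of contact force, and only then did I open the fingers.
- **Last look:** the wrist and scene views showed the jar upright and roughly centred in the tray, the left door closed and the gripper clear.
- **Problems:** my first two move calls were refused because each row needs every key; nothing moved. My two tray measurements disagreed by about 6 mm in y, well inside the 48 mm allowed, so I aimed between them. I did not measure the jar's final position in numbers, only by eye.

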